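# Put the objective away and shut the dry box

## Robot

A 6-joint arm with a two-finger parallel gripper is mounted at the origin on a cart in front of the work surface, level with it; the furniture and walls round the work are solid. World frame = base frame: x ahead of the robot, y to its left, z up, the work surface at z = 0. Lengths are in m, angles in degrees, forces in N, time in s.
With the tool pointing down it reaches from about 0.25 to 0.725 m from the base axis. Payload 9.7 kg.
Tool frame: the origin (TCP) lies between the finger pads, 19 mm behind the fingertips; this is the grasp point; z points along the fingers, y is the line along which they close (so a half turn about z gives the same grasp; the last joint's range is limited). The gripper opens to 85 mm and grips with 20 to 120 N. Pads are 22 mm wide; open, the fingers measure 114 mm over their backs; the gripper's body (76 mm by 85 mm) begins 54 mm behind the grasp point. The pads swing forward as they close: fully open they stand 13 mm farther back than shut.
Start: joints at [-70.588, 4.979, 10.078, 95.1, 0, 90], TCP at [0.183, -0.519, 0.25] pointing down, gripper open.
Joint ranges: [-179.16, 179.16], [-48.56, 103.87], [-65.8, 70.77], [-126.05, 130.52], [-82.76, 87.17], [-180, 180]. Speed limits (degrees/s): [127.2, 127.2, 147.25, 180, 180, 180].

## Interface

Orientations are given as [roll, pitch, yaw] about the fixed x, y, z axes, in that order (R = Rz(yaw) Ry(pitch) Rx(roll)).
In Python, from workcell import bot gives the robot as it stands.
- The arm moves only by the tool play_rows, never from a script. Its argument "steps" is a list that holds one entry, the list of rows, each a list of 4 numbers: the shift along the tool's x, y, z in m, then the turn about the tool's z in rad. In form: [[[tx, ty, tz, yaw], ...]]. A call has exactly 5 rows; each row shifts and turns the commanded pose from where the row before left it, along the tool's axes as they then stand; what a row does not reach is not made up. A row lasts 1/12 s, in which the tool goes at most 41.7 mm and 7.16 degrees, less where a joint would pass 70% of its speed; a pose out of reach is approached as far as the arm can. A call is refused whole if a number of a shift passes 0.0417 or a number of a turn 0.125, either way. A call with a gripper value outside its range is refused whole. "gripper" is the finger opening in m, from 0 to 0.0854, set as the call begins (left out, the last holds). The fingers move at their own pace and stop on an object; "squeeze" is the grip in N (left out, the last holds). Time passes only in rows, so rows that do not move let the fingers close, or fill a call up. It gives the time, the measured TCP pose, the force, the opening and the grip force at its end, in the units of the state.
- bot.get_obs(): the state, without advancing time (a new reading comes with each control period).
- bot.camera(name): name is "side" or "top"; returns a dict with "img" (420x560x3 uint8, blue, green, red), "vfov" (degrees; the focal length in pixels is half the picture's height over the tangent of half this angle, whatever the lens; pixels are square), "cx", "cy" (the principal point, pixels), "D" ([k1, k2, p1, p2, k3] as OpenCV has them; the pictures are not rectified), "xyz" and "attitude" of the camera in the world. Camera axes: x right, y down, z forward; pixel columns grow to the right and rows downward; lengths in m; the calibration is good to about 2 mm. A picture is of the moment at which its call begins. There is no depth.
- bot.job_done(): hands the job in; it is judged then, once.
The state is a dict: "time": time; "q": joint angles; "qd": joint speeds; "joint_efforts": joint torques, N m; "ee_pos": TCP position; "tcp_rot": TCP orientation; "wrist_force": force on the tool from outside, world axes, zero at the start; "torque": the same for the moment, N m; "opening": finger opening in m; "grasp_force": force on a finger pad.
Only numpy, scipy, OpenCV 4.12 (cv2) and the standard library are available. Lean on these libraries where they do the work, as an engineer would, in place of code of your own. Each camera call takes 0.05 s, during which the arm holds its last target. There are 200 camera calls.

## Task

Stand the objective tube upright in the round well of the open dry box and let go of it. Then push the heavy cover over by its bar and bear it all the way down without letting it fall or slam; do not clamp the bar, and never load the cover with more than 25 N. Finally bed the seal by pushing straight down on the round rubber pad of the shut cover with a steady 14 N or so (8 to 20 N) for two seconds, then let go; leave everything else where it was.

Things in the scene. Friction and masses are not known exactly. Their poses are not given: they have to be found in the camera images.
- objective_tube: the objective tube: a clear plastic storage tube with a dark base and a pale cone inside, an upright cylinder 37 mm in diameter and 68 mm tall, 90 g, loose on the worktop left of the dry box. Origin at the centre of its underside, z up
- drybox: grey steel dry box fixed on screw feet, which lift it by 0 to 6 mm, 130 (x) x 240 (y) x 95 mm high, walls 6 mm. Origin at the centre of its underside; its -x side is the front, turned roughly to the robot; the cover is hinged on the +x side. Inside, a grey insert (top at box z = 37 mm) has one round well; on its -y half a drying cartridge reaches z = 52 mm
- well (a point): centre of the floor of the well, at box z = 12 mm: a round hole 43 mm in diameter, 25 mm deep, in the insert at box x = 0, y = +45 mm; a tube standing in it reaches z = 80 mm, 15 mm below the rim
- lid (a joint): angle of the cover, rad: at the start 1.45 to 1.67 (about upright), 0 = shut, on its thin seal, a hard stop. Cover 1.1 to 1.7 kg, hinge friction 0.3 N m: from 1.25 to 1.67 it stays where it is left, below about 1.1 it falls shut if nothing bears it, and it stays shut by its weight; farther back it falls to its stop at 1.95
- lid_hinge (a point): middle of the hinge axis of the cover, on the box's +x side, at box z = 97 mm; the axis runs along the box's y
- lid_bar (a point): middle of the cover's bar handle: round steel bar 10 mm in diameter, 120 mm long, parallel to the hinge, 168 mm from its axis, 38 mm beyond the cover's free edge (clear gap 33 mm), arms at its ends 110 mm apart. Shut: before the box, at box z = 105 mm. At angle q it is 168 cos q - 8 sin q mm before and 168 sin q + 8 cos q mm above the axis. Fingers 20 mm apart, tilted 40 deg, fit loosely round it
- eyepiece: bystander: spare black eyepiece, 50 mm in diameter, 56 mm tall, standing on its lens tube; origin at the centre of its underside
- petri_dish: bystander: clear flat dish 57 mm in diameter, 14 mm tall; origin at the centre of its underside
- coverslip_box: bystander: white box 28 x 28 x 14 mm; origin at the centre of its underside
- pad_axis (a point): on the cover's outer face, 98 mm from the hinge axis, in the middle near the free edge: centre of the face of the steel collar (48 mm wide, box z = 114.5 mm when shut) out of which the round rubber pad stands, 36 mm in diameter. The pad is screwed in differently each time: its top is 4.5 to 18.5 mm above the collar; it is sprung, 10 N per mm, travel 3 mm. Cover: flat plate 130 x 240 x 14 mm
Things that resemble listed ones, but are neither listed nor needed, are in the scene too. Leave any green or red look-alike of the objective_tube alone.

How it is judged (in metres and radians):
On the way, in this order (a step that is already met when the one before it is completed fails the run):
1. the objective tube stands upright in the well, let go, the cover still open (horizontal distance between objective_tube and well below 0.006 m and z of objective_tube in the frame of well below 0.004 m and angle between objective_tube's own z axis and vertical below 0.12 rad and contact force between the fingers and objective_tube below 0.1 N and value of joint lid above 1 rad), for 0.2 s.
2. the shut cover is pushed down at its pad (TCP within 35 mm of the pad's axis) with 8 to 20 N for a second (value of joint lid below 0.01 rad and contact force between the fingers and lid between 8 and 20 N and horizontal distance between the grasp point and pad_axis below 0.035 m), for 1 s.
At the end, for the whole second after the job is handed in: the cover is fully shut on its seal (under 0.01 rad) and let go; the objective tube stands upright in the well (within 6 mm of its centre and 4 mm of its floor, tilt under 0.12 rad) (value of joint lid below 0.01 rad and horizontal distance between objective_tube and well below 0.006 m and z of objective_tube in the frame of well below 0.004 m and angle between objective_tube's own z axis and vertical below 0.12 rad and contact force between the arm and lid below 0.1 N); the robot touches nothing.
It fails at once if the cover falls or slams: faster than 1.6 rad/s on its way down, or faster than 0.6 rad/s within the last 0.15 rad ((value of joint lid below 1.3 rad and velocity of joint lid below -1.6 rad/s) or (value of joint lid below 0.15 rad and velocity of joint lid below -0.6 rad/s)).
It fails at once if the fingers load the cover with more than 25 N (clamping its bar does) (contact force between the fingers and lid above 25 N).
It fails at once if the eyepiece, the dish or the coverslip box is moved by more than 20 mm (distance of any of eyepiece, petri_dish, coverslip_box from where it was at the start of the episode above 0.02 m).
It also fails if it takes over 72 s, if anything falls off the work surface, if the arm or the gripper's body presses on something with over 40 N, if the wrist force passes 120 N, or if a joint passes its speed limit or range.

## Working session

There is one attempt and no reset: what is moved stays moved. The work goes in short steps, Python scripts to look and compute and a tool call to move; the robot and the scene stay as the last step left them, time stands still between calls to the robot, and variables do not carry over. Pictures are saved under pics/ and viewed, at most 10 in all, crops included, and the job is handed in when it is done.

Besides the shell and the picture viewer there is one more tool, called after "Request:" by a JSON object that holds its "api" and its "payload". play_rows: Moves the arm, as the interface text tells. Its arguments: {"type":"object","properties":{"steps":{"type":"array","items":{"type":"array","items":{"type":"array","items":{"type":"number"}}}},"gripper":{"type":"number"},"squeeze":{"type":"number"}},"required":["steps"]}

```bash
mkdir -p pics; ls
python3 - <<'E'
from workcell import bot
import cv2
print(bot.get_obs())
for n in("side","top"):
    c=bot.camera(n); cv2.imwrite(f"pics/{n}0.png",c["img"]); print(n,{k:v for k,v in c.items() if k!="img"})
E
```

```text
pics
{'time': 0.0, 'q': array([-7.05898885e+01,  5.01058349e+00,  1.00338745e+01,  9.51008049e+01,
       -1.53620861e-03,  9.00008534e+01]), 'qd': array([ 0.05501781, -0.09280641,  0.05582063,  0.08157265,  0.16236795,
        0.01805761]), 'joint_efforts': array([ 6.90247271e-04, -5.20397723e+01,  4.64793169e+01,  1.65700726e-02,
        1.02415851e-05,  1.30450258e-05]), 'ee_pos': array([ 0.18270112, -0.51853734,  0.24928283]), 'tcp_rot': array([-1.79922486e+02,  1.53736175e-03,  1.94092602e+01]), 'wrist_force': array([-0.62579236,  0.56953743,  1.0716303 ]), 'torque': array([-0.00428607,  0.03330981, -0.00971533]), 'grasp_force': 0.0, 'opening': 0.08540900988705745}
side {'vfov': 57.79573102898386, 'cx': 274.8739709636333, 'cy': 207.34900290520787, 'D': array([-0.07097004,  0.        ,  0.        ,  0.        ,  0.        ]), 'xyz': array([0.16808041, 0.60206974, 0.56079482]), 'attitude': array([-122.12028634,   -0.3875012 , -155.47745192])}
top {'vfov': 46.43432543094017, 'cx': 279.52007416583024, 'cy': 210.25608794204135, 'D': array([-0.10369073,  0.        ,  0.        ,  0.        ,  0.        ]), 'xyz': array([ 0.31802823, -0.08137042,  1.25893587]), 'attitude': array([-172.39026573,    0.3453597 ,  -88.60020956])}
```

View pics/side0.png

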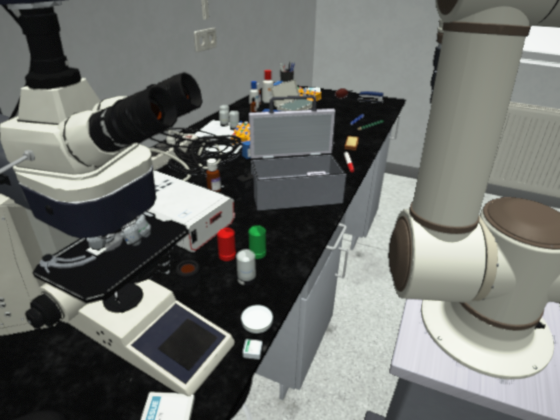

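View pics/top0.png

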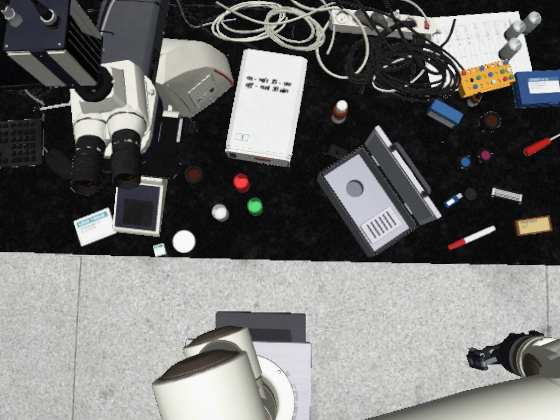

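The side view shows the clear tube at (246,264), with red (227,244) and green (257,241) look-alikes and the open box at (297,165). In the top view the tube is at (220,212), the well at (355,187) and the bar at (410,170). The dish is at (184,241) and the coverslip box at (159,250).

```bash
cat > h.py <<'E'
import numpy as np, cv2
from scipy.spatial.transform import Rotation as R
from workcell import bot
class Cam:
    def __init__(s,n):
        c=bot.camera(n); s.img=c["img"]; f=210/np.tan(np.radians(c["vfov"])/2)
        s.K=np.array([[f,0,c["cx"]],[0,f,c["cy"]],[0,0,1]]); s.D=c["D"]; s.t=c["xyz"]
        s.R=R.from_euler("xyz",c["attitude"],degrees=True).as_matrix()
    def ray(s,p):
        u=cv2.undistortPoints(np.array(p,float).reshape(-1,1,2),s.K,s.D)[:,0]
        return np.c_[u,np.ones(len(u))]@s.R.T
    def plane(s,p,z):
        d=s.ray(p); return s.t+d*((z-s.t[2])/d[:,2])[:,None]
    def proj(s,P):
        P=(np.array(P,float).reshape(-1,3)-s.t)@s.R
        return cv2.projectPoints(P,np.zeros(3),np.zeros(3),s.K,s.D)[0][:,0]
def tri(a,pa,b,pb):
    d1,d2=a.ray(pa)[0],b.ray(pb)[0]
    k=np.linalg.lstsq(np.c_[d1,-d2],b.t-a.t,rcond=None)[0]
    p,q=a.t+k[0]*d1,b.t+k[1]*d2
    return (p+q)/2,np.linalg.norm(p-q)
E
python3 - <<'E'
from h import *
t=Cam("top");s=Cam("side")
a=cv2.resize(t.img[110:265,300:450],None,fx=4,fy=4,interpolation=cv2.INTER_CUBIC)[:600]
cv2.imwrite("pics/topbox.png",a)
b=cv2.resize(s.img[95:295,200:360],None,fx=3,fy=3,interpolation=cv2.INTER_CUBIC)
c=cv2.resize(t.img[165:225,195:275],None,fx=4,fy=4,interpolation=cv2.INTER_CUBIC)
o=np.zeros((600,800,3),np.uint8);o[:600,:480]=b;o[:240,480:800]=c
cv2.imwrite("pics/sidebox.png",o)
print(t.plane([[220,212]],.068),t.plane([[355,187]],.04))
E
```

```text
[[0.46913711 0.07589404 0.068     ]] [[ 0.54457434 -0.25970529  0.04      ]]
```

View pics/topbox.png

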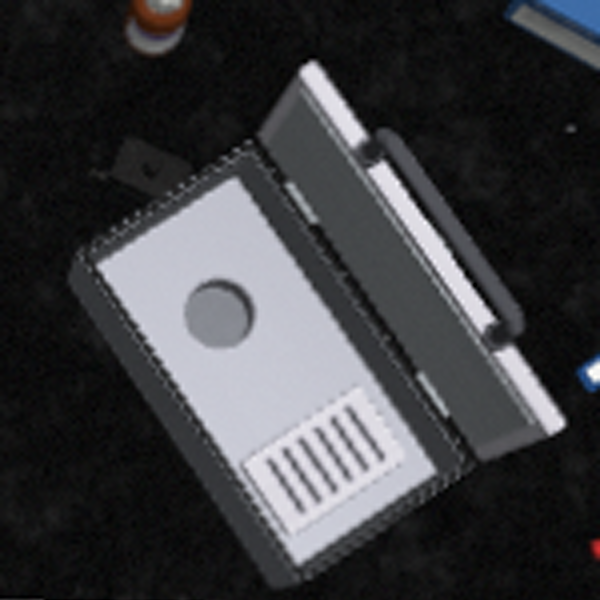

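View pics/sidebox.png

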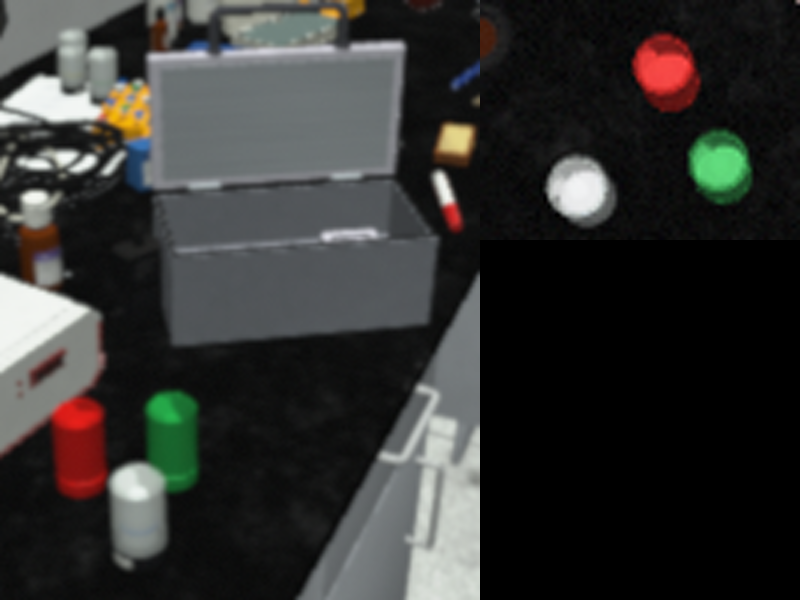

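The top crop shows the rim corners at about (78,255), (255,143), (470,470) and (288,578), the well mouth at (220,313), and the bar from (385,135) to (515,325). The side crop shows the cover upright, with the bar above it between (213,10) and (345,10).

Run:
```python
from h import *
t=Cam("top");s=Cam("side")
T=lambda u,v:[300+(u+.5)/4-.5,110+(v+.5)/4-.5]
S=lambda u,v:[200+(u+.5)/3-.5,95+(v+.5)/3-.5]
# rim corners: front-left(+y), back-left, back-right, front-right
tc=[T(80,256),T(253,145),T(470,470),T(292,578)]
P=t.plane(tc,.098)
print(P); 
for i in range(4): print(np.linalg.norm(P[i]-P[(i+1)%4]), np.degrees(np.arctan2(*(P[i]-P[(i+1)%4])[[1,0]])))
print("centre",P.mean(0))
for a,b in((T(80,256),S(162,253)),(T(292,578),S(436,236)),(T(253,145),S(155,190))): print(tri(t,a,s,b))
print("front bottom side z0",s.plane([S(173,343),S(430,322)],0.0))
# well circle
g=t.img[165:205,335:375].astype(int)
m=(t.img.max(2)<150).astype(np.uint8); 
print("well",t.plane([T(220,313)],.040))
# white tube
for c,n,x0,y0,x1,y1 in((t,"top",205,195,236,226),(s,"side",230,245,262,290)):
    hsv=cv2.cvtColor(c.img,cv2.COLOR_BGR2HSV); m=((hsv[...,1]<60)&(hsv[...,2]>75)).astype(np.uint8)
    r=m[y0:y1,x0:x1]; k,l,st,ce=cv2.connectedComponentsWithStats(r); j=1+st[1:,4].argmax()
    print(n,st[j],ce[j]+[x0,y0])
    q,w=np.nonzero(l==j)[::-1]; 
    if n=="top":
        hull=cv2.minAreaRect(np.c_[q,w].astype(np.float32)); print(hull)
# project a candidate tube
for xy in ((.462,.071),(.465,.074),(.468,.076)):
    print(xy,t.proj([[*xy,0],[*xy,.068]]).round(1).tolist(),s.proj([[*xy,0],[*xy,.068]]).round(1).tolist())
# bar ends top mid
print("bar",tri(t,T(450,230),s,S(280,9)))
```

```text
[[ 0.56456288 -0.1653731   0.098     ]
 [ 0.63647815 -0.27043639  0.098     ]
 [ 0.43991796 -0.40142282  0.098     ]
 [ 0.37316992 -0.29396777  0.098     ]]
0.1273188911259922 124.39143739539473
0.23620616876524905 33.67922889996397
0.1264985634422061 -58.15261717673115
0.23058155677268824 -146.10331273534072
centre [ 0.50353223 -0.28280002  0.098     ]
(array([ 0.56800315, -0.16310161,  0.10390491]), np.float64(0.009945289151011848))
(array([ 0.37104571, -0.29319174,  0.10441969]), np.float64(0.0037252115490211883))
(array([ 0.63474139, -0.26887995,  0.10630719]), np.float64(0.0011367020511877826))
front bottom side z0 [[ 0.57555399 -0.18394303  0.        ]
 [ 0.37155805 -0.32077539  0.        ]]
well [[ 0.5422997  -0.25875786  0.04      ]]
top [  6   9  18  17 222] [219.65765766 212.06306306]
((14.750001907348633, 17.25), (16.970561981201172, 14.849241256713867), 45.0)
side [  6   4  19  35 541] [245.25878004 265.02957486]
(0.462, 0.071) [[225.1, 218.2], [221.9, 214.9]] [[251.1, 278.9], [250.2, 254.1]]
(0.465, 0.074) [[224.0, 217.0], [220.7, 213.7]] [[249.2, 279.4], [248.2, 254.6]]
(0.468, 0.076) [[223.3, 215.8], [219.9, 212.5]] [[247.5, 279.6], [246.4, 254.7]]
bar (array([ 0.54575565, -0.34556257,  0.27020134]), np.float64(0.002110470733203468))
```

Run:
```python
from h import *
t=Cam("top");s=Cam("side")
cs=[]
for c,x0,y0,x1,y1 in((t,205,195,236,228),(s,230,245,262,290)):
    hsv=cv2.cvtColor(c.img,cv2.COLOR_BGR2HSV)
    for th in(50,65,90):
        m=((hsv[...,1]<90)&(hsv[...,2]>th)).astype(np.uint8)
        r=m[y0:y1,x0:x1]; k,l,st,ce=cv2.connectedComponentsWithStats(r); j=1+st[1:,4].argmax()
        b=st[j]; ctr=[x0+b[0]+(b[2]-1)/2,y0+b[1]+(b[3]-1)/2]; print(th,b,ctr)
        if th==65: cs.append(ctr)
print(tri(t,cs[0],s,cs[1]), t.plane([cs[0]],.034), s.plane([cs[1]],.034))
for c,bx in((t,(230,165,275,225)),):
    hsv=cv2.cvtColor(c.img,cv2.COLOR_BGR2HSV)
    for nm,lo,hi in(("green",45,85),("red",0,8)):
        m=((hsv[...,0]>=lo)&(hsv[...,0]<=hi)&(hsv[...,1]>120)&(hsv[...,2]>60)); m[:,:230]=0;m[:,275:]=0;m[:165]=0;m[225:]=0
        q=np.argwhere(m); print(nm,c.plane([(q.min(0)+q.max(0))[::-1]/2],.034))
print(t.plane([[193,173]],.05))
```

```text
50 [  6   8  18  19 241] [np.float64(219.5), np.float64(212.0)]
65 [  6   9  18  17 232] [np.float64(219.5), np.float64(212.0)]
90 [  7   9  16  16 207] [np.float64(219.5), np.float64(211.5)]
50 [  5   3  21  37 600] [np.float64(245.0), np.float64(266.0)]
65 [  5   4  21  36 564] [np.float64(245.0), np.float64(266.5)]
90 [  6   4  19  35 519] [np.float64(245.0), np.float64(266.0)]
(array([0.47154801, 0.08046883, 0.03907794]), np.float64(0.0026228548697848175)) [[0.47342098 0.08165282 0.034     ]] [[0.47316222 0.07512632 0.034     ]]
green [[ 0.48953931 -0.00651124  0.034     ]]
red [[0.55044954 0.02985145 0.034     ]]
[[0.56920344 0.15099026 0.05      ]]
```

Request:
{"api": "play_rows", "payload": {"steps": [[[0,0,0,-0.125],[0,0,0,-0.125],[0.028,-0.016,0,0],[0.028,-0.016,0,0],[0.028,-0.016,0,0]]], "gripper": 0.062}}

```text
time: 0.82
ee_pos: [0.2261, -0.4312, 0.2496]
tcp_rot: [-180.0, -0.0, 33.7]
wrist_force: [1.2, -0.4, -0.5]
opening: 0.0623
grasp_force: 0.0
```

Request:
{"api": "play_rows", "payload": {"steps": [[[0.028,-0.016,0,0],[0.028,-0.016,0,0],[0.028,-0.016,0,0],[0.028,-0.016,0,0],[0.028,-0.016,0,0]]]}}

```text
time: 1.23
ee_pos: [0.2983, -0.2865, 0.2501]
tcp_rot: [180.0, -0.0, 33.7]
wrist_force: [1.3, -0.5, -1.0]
opening: 0.0623
grasp_force: 0.0
```

Request:
{"api": "play_rows", "payload": {"steps": [[[0.028,-0.016,0,0],[0.028,-0.016,0,0],[0.028,-0.016,0,0],[0.028,-0.016,0,0],[0.028,-0.016,0,0]]]}}

```text
time: 1.65
ee_pos: [0.3703, -0.1421, 0.2502]
tcp_rot: [180.0, -0.0, 33.7]
wrist_force: [1.4, -0.8, 0.3]
opening: 0.0617
grasp_force: 0.0
```

Request:
{"api": "play_rows", "payload": {"steps": [[[0.028,-0.016,0,0],[0.028,-0.016,0,0],[0.028,-0.016,0,0],[0.028,-0.016,0,0],[0,0,0,0]]]}}

```text
time: 2.07
ee_pos: [0.4291, -0.0244, 0.2496]
tcp_rot: [-180.0, -0.1, 34.0]
wrist_force: [1.0, 0.3, 0.1]
opening: 0.0623
grasp_force: 0.0
```

Request:
{"api": "play_rows", "payload": {"steps": [[[0.0188,-0.0126,0,0],[0.0188,-0.0126,0,0],[0.0188,-0.0126,0,0],[0.0188,-0.0126,0.02,0],[0.0188,-0.0126,0.02,0]]]}}

```text
time: 2.48
ee_pos: [0.4716, 0.0773, 0.2105]
tcp_rot: [179.9, -0.1, 33.7]
wrist_force: [0.3, 0.5, -0.4]
opening: 0.0619
grasp_force: 0.0
```

Request:
{"api": "play_rows", "payload": {"steps": [[[0,0,0.02,0],[0,0,0.02,0],[0,0,0.02,0],[0,0,0,0],[0,0,0,0]]]}}

```text
time: 2.9
ee_pos: [0.4702, 0.076, 0.1497]
tcp_rot: [-180.0, 0.1, 33.7]
wrist_force: [-0.1, 0.5, 1.1]
opening: 0.062
grasp_force: 0.0
```

Run:
```python
from h import *
print(bot.get_obs()["ee_pos"])
s=Cam("side");t=Cam("top")
o=np.zeros((480,800,3),np.uint8)
o[:,:400]=cv2.resize(s.img[190:310,190:290],None,fx=4,fy=4);o[:,400:]=cv2.resize(t.img[150:270,170:270],None,fx=4,fy=4)
cv2.imwrite("pics/hover.png",o)
```

```text
[0.47019189 0.0760494  0.14971184]
```

View pics/hover.png

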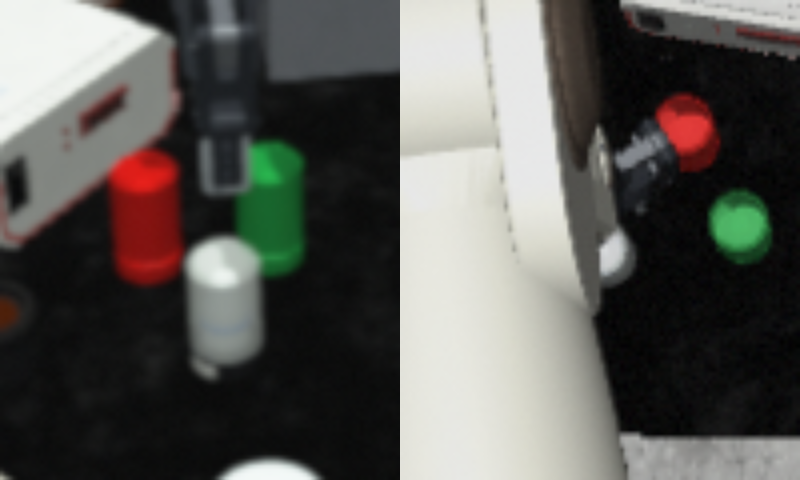

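The hover view shows the fingers in line with the tube in the side picture: fingers at crop column 225, tube at 225. The red and green tubes are clear on either side.

Request:
{"api": "play_rows", "payload": {"steps": [[[0.003,-0.002,0,0],[0,0,0.02,0],[0,0,0.02,0],[0,0,0.02,0],[0,0,0.02,0]]]}}

```text
time: 3.42
ee_pos: [0.473, 0.08, 0.0704]
tcp_rot: [180.0, -0.1, 33.7]
wrist_force: [-0.2, 0.6, 0.1]
opening: 0.0617
grasp_force: 0.0
```

Request:
{"api": "play_rows", "payload": {"steps": [[[0,0,0.018,0],[0,0,0,0],[0,0,0,0],[0,0,0,0],[0,0,0,0]]]}}

```text
time: 3.83
ee_pos: [0.4732, 0.0799, 0.0538]
tcp_rot: [179.9, -0.1, 33.7]
wrist_force: [-0.3, -0.5, 0.2]
opening: 0.0619
grasp_force: 0.0
```

Request:
{"api": "play_rows", "payload": {"steps": [[[0,0,0,0],[0,0,0,0],[0,0,0,0],[0,0,0,0],[0,0,0,0]]], "gripper": 0.03, "squeeze": 25}}

```text
time: 4.25
ee_pos: [0.4727, 0.0799, 0.053]
tcp_rot: [180.0, -0.1, 33.7]
wrist_force: [-0.6, 0.5, 6.7]
opening: 0.0365
grasp_force: 25.0
```

Request:
{"api": "play_rows", "payload": {"steps": [[[0,0,0,0],[0,0,0,0],[0,0,0,0],[0,0,-0.01,0],[0,0,-0.02,0]]]}}

```text
time: 4.67
ee_pos: [0.4707, 0.0795, 0.0806]
tcp_rot: [-179.9, 0.2, 33.7]
wrist_force: [-0.9, -0.7, -1.2]
opening: 0.036
grasp_force: 25.3
```

Request:
{"api": "play_rows", "payload": {"steps": [[[0,0,-0.025,0],[0,0,-0.025,0],[0,0,-0.025,0],[0,0,-0.025,0],[0,0,-0.01,0]]]}}

```text
time: 5.08
ee_pos: [0.4729, 0.0799, 0.1958]
tcp_rot: [179.9, -0.2, 33.7]
wrist_force: [0.2, 0.3, -1.0]
opening: 0.0366
grasp_force: 25.3
```

Request:
{"api": "play_rows", "payload": {"steps": [[[-0.009,0.0229,0,0],[-0.009,0.0229,0,0],[-0.009,0.0229,0,0],[-0.009,0.0229,0,0],[-0.009,0.0229,0,0]]]}}

```text
time: 5.5
ee_pos: [0.4982, -0.0416, 0.1915]
tcp_rot: [-180.0, 0.0, 33.7]
wrist_force: [0.1, 0.7, -1.3]
opening: 0.0366
grasp_force: 25.3
```

Request:
{"api": "play_rows", "payload": {"steps": [[[-0.009,0.0229,0,0],[-0.009,0.0229,0,0],[-0.009,0.0229,0,0],[-0.009,0.0229,0,0],[-0.009,0.0229,0,0]]]}}

```text
time: 5.92
ee_pos: [0.5243, -0.1619, 0.1914]
tcp_rot: [-180.0, 0.0, 33.7]
wrist_force: [0.4, 0.2, -0.5]
opening: 0.0366
grasp_force: 25.3
```

Request:
{"api": "play_rows", "payload": {"steps": [[[-0.009,0.0229,0,0],[-0.009,0.0229,0,0],[-0.009,0.0229,0,0],[-0.009,0.0229,0,0],[0,0,0,0]]]}}

```text
time: 6.33
ee_pos: [0.5455, -0.2603, 0.1905]
tcp_rot: [-180.0, 0.1, 33.6]
wrist_force: [0.2, -0.5, -1.6]
opening: 0.0366
grasp_force: 25.5
```

Request:
{"api": "play_rows", "payload": {"steps": [[[0,0,0,0],[0,0,0,0],[0,0,0,0],[0,0,0,0],[0,0,0,0]]]}}

```text
time: 6.75
ee_pos: [0.5454, -0.2561, 0.1922]
tcp_rot: [180.0, -0.0, 33.8]
wrist_force: [0.9, 1.5, -1.1]
opening: 0.0365
grasp_force: 25.5
```

Run:
```python
from h import *
print(bot.get_obs()["ee_pos"])
s=Cam("side");t=Cam("top")
o=np.zeros((600,800,3),np.uint8)
o[:,:400]=cv2.resize(s.img[90:240,250:350],None,fx=4,fy=4,interpolation=cv2.INTER_CUBIC);o[:,400:]=cv2.resize(t.img[110:260,320:420],None,fx=4,fy=4,interpolation=cv2.INTER_CUBIC)
cv2.imwrite("pics/overwell.png",o)
```

```text
[ 0.54543631 -0.25613562  0.19224423]
```

View pics/overwell.png

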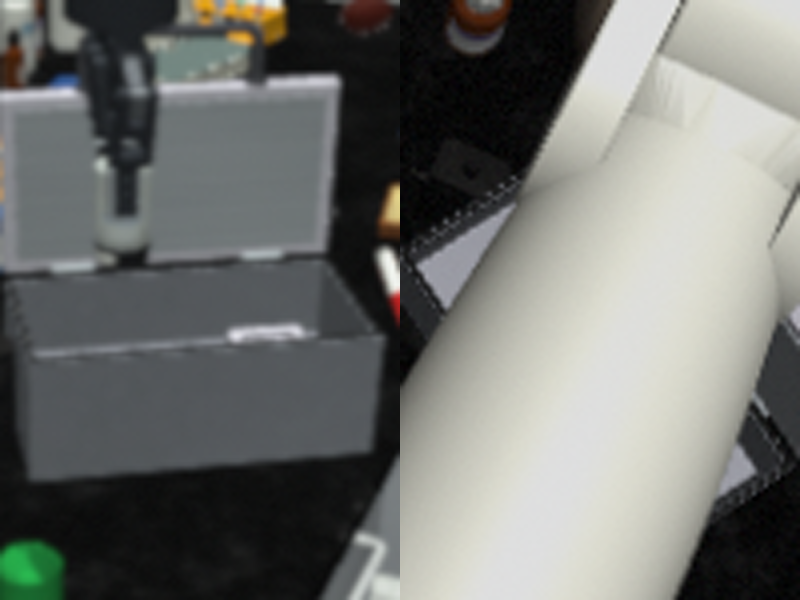

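The side crop shows the tube hanging upright in the fingers over the box, its dark base centred at about (122,262). The arm hides the well in the top view.

Run:
```python
from h import *
s=Cam("side");t=Cam("top")
S=lambda u,v:[250+(u+.5)/4-.5,90+(v+.5)/4-.5]
ee=bot.get_obs()["ee_pos"];print(ee)
for dz in(-.053,-.02,.015): print(dz,s.proj([ee+[0,0,dz]]))
print("base",S(122,262),"tube top",S(123,160))
# rim corner checks from crop
c=np.array([.5035,-.2828]);X=np.array([.556,-.831]);Y=np.array([.831,.556])
for z in(.095,.101):
  for a,b in((-65,120),(-65,-120),(65,120),(65,-120)):
    p=c+X*a/1e3+Y*b/1e3; print(z,a,b,s.proj([[*p,z]]).round(1),t.proj([[*p,z]]).round(1))
print("meas FL",S(30,356),"FR",S(378,336),"BL",S(8,280),"BR",S(325,262),"frontbottomL",S(28,478),"R",S(372,452))
```

```text
[ 0.54546349 -0.2565391   0.19211446]
-0.053 [[278.66844189 154.59519044]]
-0.02 [[278.81704252 143.10513491]]
0.015 [[278.97959582 130.49954797]]
base [280.125, 155.125] tube top [280.375, 129.625]
0.095 -65 120 [[255.8 182.6]] [[318.2 172.8]]
0.095 -65 -120 [[345.4 176.3]] [[373.  256.5]]
0.095 65 120 [[250.4 161.2]] [[362.5 145.1]]
0.095 65 -120 [[331.5 156.2]] [[417.7 227.3]]
0.101 -65 120 [[255.7 180.6]] [[318.4 172.3]]
0.101 -65 -120 [[345.6 174.3]] [[373.5 256.4]]
0.101 65 120 [[250.3 159.3]] [[362.9 144.4]]
0.101 65 -120 [[331.6 154.3]] [[418.3 227. ]]
meas FL [257.125, 178.625] FR [344.125, 173.625] BL [251.625, 159.625] BR [330.875, 155.125] frontbottomL [256.625, 209.125] R [342.625, 202.625]
```

Request:
{"api": "play_rows", "payload": {"steps": [[[-0.0012,-0.0005,0.018,0],[0,0,0.018,0],[0,0,0.018,0],[0,0,0.018,0],[0,0,0.018,0]]]}}

```text
time: 7.37
ee_pos: [0.5441, -0.257, 0.1012]
tcp_rot: [180.0, -0.0, 33.7]
wrist_force: [-0.5, -0.8, -1.7]
opening: 0.0362
grasp_force: 25.5
```

Request:
{"api": "play_rows", "payload": {"steps": [[[0,0,0.002,0],[0,0,0.002,0],[0,0,0.002,0],[0,0,0.002,0],[0,0,0,0]]]}}

```text
time: 7.78
ee_pos: [0.5445, -0.2573, 0.0947]
tcp_rot: [179.9, -0.0, 33.7]
wrist_force: [-0.0, -0.5, -0.8]
opening: 0.0359
grasp_force: 25.5
```

Request:
{"api": "play_rows", "payload": {"steps": [[[0,0,0.002,0],[0,0,0.002,0],[0,0,0.001,0],[0,0,0,0],[0,0,0,0]]]}}

```text
time: 8.2
ee_pos: [0.5441, -0.2571, 0.089]
tcp_rot: [-180.0, 0.0, 33.7]
wrist_force: [0.4, 0.0, -0.9]
opening: 0.0363
grasp_force: 25.5
```

Run:
```python
from h import *
print(bot.get_obs()["ee_pos"],bot.get_obs()["wrist_force"])
```

```text
[ 0.54411002 -0.25711021  0.08897951] [ 0.3934342   0.00454147 -0.90443603]
```

Request:
{"api": "play_rows", "payload": {"steps": [[[0,0,0.002,0],[0,0,0.002,0],[0,0,0.002,0],[0,0,0.002,0],[0,0,0,0]]]}}

```text
time: 8.62
ee_pos: [0.5439, -0.257, 0.0803]
tcp_rot: [-180.0, 0.0, 33.7]
wrist_force: [0.2, 0.9, -0.6]
opening: 0.036
grasp_force: 25.5
```

Request:
{"api": "play_rows", "payload": {"steps": [[[0,0,0.002,0],[0,0,0.002,0],[0,0,0.001,0],[0,0,0,0],[0,0,0,0]]]}}

```text
time: 9.03
ee_pos: [0.5441, -0.2571, 0.0759]
tcp_rot: [-180.0, 0.0, 33.7]
wrist_force: [0.3, -0.6, -0.8]
opening: 0.0363
grasp_force: 25.5
```

Request:
{"api": "play_rows", "payload": {"steps": [[[0,0,0.001,0],[0,0,0.001,0],[0,0,0.001,0],[0,0,0,0],[0,0,0,0]]]}}

```text
time: 9.45
ee_pos: [0.5441, -0.2571, 0.0729]
tcp_rot: [-180.0, 0.0, 33.7]
wrist_force: [-0.2, 0.2, -0.4]
opening: 0.0363
grasp_force: 25.5
```

Request:
{"api": "play_rows", "payload": {"steps": [[[0,0,0.001,0],[0,0,0.001,0],[0,0,0,0],[0,0,0,0],[0,0,0,0]]]}}

```text
time: 9.87
ee_pos: [0.5442, -0.2571, 0.071]
tcp_rot: [-180.0, -0.0, 33.7]
wrist_force: [0.3, -0.4, -0.7]
opening: 0.0362
grasp_force: 25.5
```

Request:
{"api": "play_rows", "payload": {"steps": [[[0,0,0.001,0],[0,0,0.001,0],[0,0,0,0],[0,0,0,0],[0,0,0,0]]]}}

```text
time: 10.28
ee_pos: [0.5442, -0.2571, 0.0691]
tcp_rot: [180.0, -0.0, 33.7]
wrist_force: [0.8, -0.7, -0.8]
opening: 0.0365
grasp_force: 25.6
```

Request:
{"api": "play_rows", "payload": {"steps": [[[0,0,0.001,0],[0,0,0,0],[0,0,0,0],[0,0,0,0],[0,0,0,0]]]}}

```text
time: 10.7
ee_pos: [0.5443, -0.2572, 0.0689]
tcp_rot: [180.0, -0.0, 33.7]
wrist_force: [-1.7, 0.8, 5.7]
opening: 0.0364
grasp_force: 25.9
```

Request:
{"api": "play_rows", "payload": {"steps": [[[0,0,0,0],[0,0,0,0],[0,0,0,0],[0,0,0,0],[0,0,0,0]]], "gripper": 0.06}}

```text
time: 11.12
ee_pos: [0.5441, -0.2571, 0.0678]
tcp_rot: [-180.0, 0.0, 33.7]
wrist_force: [0.4, -1.1, 0.4]
opening: 0.0598
grasp_force: 0.0
```

Request:
{"api": "play_rows", "payload": {"steps": [[[0,0,-0.01,0],[0,0,-0.02,0],[0,0,-0.03,0],[0,0,-0.03,0],[0,0,-0.03,0]]]}}

```text
time: 11.53
ee_pos: [0.5438, -0.257, 0.19]
tcp_rot: [180.0, -0.0, 33.7]
wrist_force: [1.6, -0.4, 0.1]
opening: 0.0599
grasp_force: 0.0
```

Request:
{"api": "play_rows", "payload": {"steps": [[[-0.02,-0.02,-0.03,0],[-0.02,-0.02,-0.03,0],[-0.02,-0.03,-0.03,0],[-0.02,-0.03,-0.03,0],[-0.02,-0.03,-0.02,0]]]}}

```text
time: 11.95
ee_pos: [0.395, -0.2072, 0.324]
tcp_rot: [179.9, -0.1, 33.7]
wrist_force: [0.4, 0.4, 0.1]
opening: 0.0603
grasp_force: 0.0
```

Request:
{"api": "play_rows", "payload": {"steps": [[[-0.01,-0.03,0,0],[-0.01,-0.02,0,0],[0,0,0,0],[0,0,0,0],[0,0,0,0]]]}}

```text
time: 12.37
ee_pos: [0.3521, -0.1773, 0.3217]
tcp_rot: [179.9, -0.0, 33.7]
wrist_force: [1.1, 0.4, 0.2]
opening: 0.06
grasp_force: 0.0
```

Run:
```python
from h import *
print(bot.get_obs()["ee_pos"],bot.get_obs()["wrist_force"])
s=Cam("side");t=Cam("top")
o=np.zeros((600,800,3),np.uint8)
o[:,:400]=cv2.resize(s.img[70:220,245:345],None,fx=4,fy=4,interpolation=cv2.INTER_CUBIC);o[:,400:]=cv2.resize(t.img[110:260,320:420],None,fx=4,fy=4,interpolation=cv2.INTER_CUBIC)
cv2.imwrite("pics/inwell.png",o)
```

```text
[ 0.35209074 -0.17730594  0.32173265] [1.07098882 0.44811732 0.22432024]
```

View pics/inwell.png

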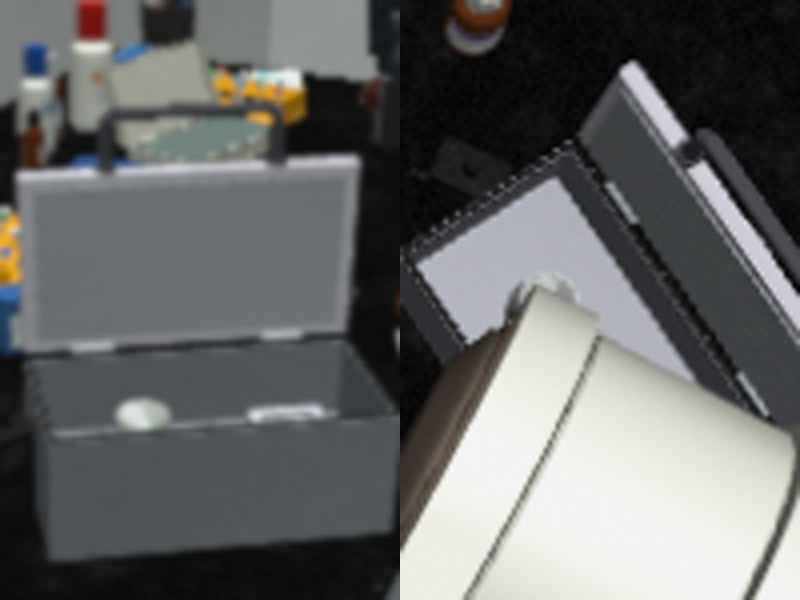

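The side crop shows the tube standing upright in the well at (143,413), the cover still open, and the bar from (105,108) to (283,103).

Request:
{"api": "play_rows", "payload": {"steps": [[[0.0067,0.0247,-0.01,0],[0.0067,0.0247,-0.01,0],[0.0067,0.0247,0,0],[0.0067,0.0247,0,0],[0.0067,0.0247,0,0]]], "gripper": 0.044}}

```text
time: 12.88
ee_pos: [0.4498, -0.2626, 0.3404]
tcp_rot: [-179.9, 0.0, 33.7]
wrist_force: [-0.1, -0.2, 0.3]
opening: 0.0444
grasp_force: 0.0
```

Request:
{"api": "play_rows", "payload": {"steps": [[[0.0067,0.0247,0,0],[0.0067,0.0247,0,0],[0.0067,0.0247,0,0],[0.0067,0.0247,0,0],[0.0067,0.0247,0,0]]]}}

```text
time: 13.3
ee_pos: [0.5461, -0.3466, 0.3397]
tcp_rot: [-179.9, 0.0, 33.7]
wrist_force: [0.7, 0.1, 0.8]
opening: 0.044
grasp_force: 0.0
```

Request:
{"api": "play_rows", "payload": {"steps": [[[0,0,0,0],[0,0,0,0],[0,0,0,0],[0,0,0,0],[0,0,0,0]]]}}

```text
time: 13.72
ee_pos: [0.5442, -0.3449, 0.3423]
tcp_rot: [179.9, -0.0, 33.7]
wrist_force: [0.0, -0.2, -0.2]
opening: 0.0439
grasp_force: 0.0
```

Run:
```python
from h import *
print(bot.get_obs()["ee_pos"],bot.get_obs()["wrist_force"])
s=Cam("side");t=Cam("top")
o=np.zeros((600,800,3),np.uint8)
o[:,:400]=cv2.resize(s.img[50:200,245:345],None,fx=4,fy=4,interpolation=cv2.INTER_CUBIC);o[:,400:]=cv2.resize(t.img[110:260,350:450],None,fx=4,fy=4,interpolation=cv2.INTER_CUBIC)
cv2.imwrite("pics/overbar.png",o)
```

```text
[ 0.54421695 -0.34486706  0.34230512] [ 0.03307595 -0.2399495  -0.24069356]
```

View pics/overbar.png

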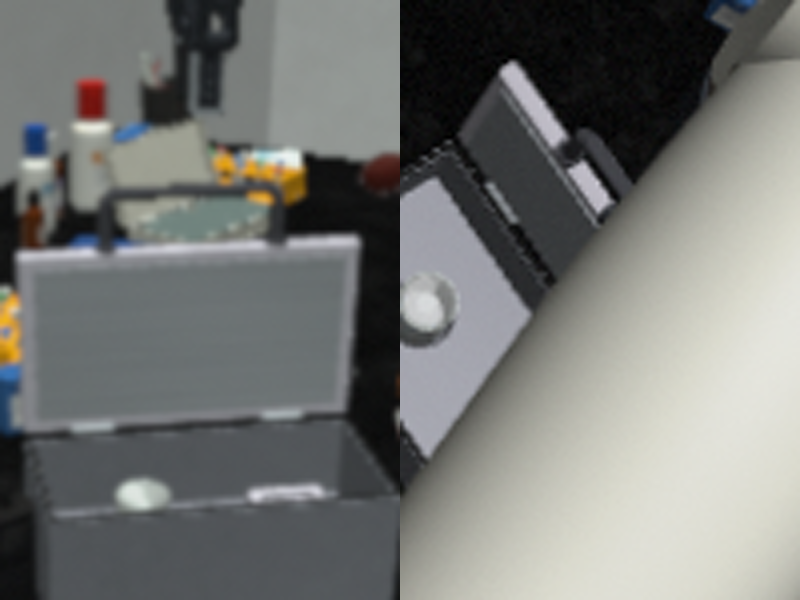

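The side crop shows the narrowed fingers above the bar at column 210, with the bar's middle at (194,187). The top crop shows the tube upright in the well.

Request:
{"api": "play_rows", "payload": {"steps": [[[0.005,0.001,0.01,0],[0,0,0.01,0],[0,0,0.01,0],[0,0,0.01,0],[0,0,0,0]]]}}

```text
time: 14.23
ee_pos: [0.5488, -0.3429, 0.3]
tcp_rot: [-179.9, 0.0, 33.7]
wrist_force: [-0.5, -0.5, -0.6]
opening: 0.0442
grasp_force: 0.0
```

Request:
{"api": "play_rows", "payload": {"steps": [[[0,0,0.01,0],[0,0,0.008,0],[0,0,0.006,0],[0,0,0,0],[0,0,0,0]]]}}

```text
time: 14.65
ee_pos: [0.5492, -0.3433, 0.2774]
tcp_rot: [-180.0, 0.0, 33.7]
wrist_force: [-0.3, -0.4, 0.6]
opening: 0.044
grasp_force: 0.0
```

Request:
{"api": "play_rows", "payload": {"steps": [[[0,0,0,0],[0,0,0,0],[0,0,0,0],[0,0,0,0],[0,0,0,0]]], "gripper": 0.018, "squeeze": 20}}

```text
time: 15.07
ee_pos: [0.5495, -0.3435, 0.2774]
tcp_rot: [180.0, -0.0, 33.7]
wrist_force: [-1.3, -0.5, 0.6]
opening: 0.0179
grasp_force: 0.0
```

Run:
```python
from h import *
t=Cam("top"); o=bot.get_obs();print(o["ee_pos"],o["wrist_force"])
```

```text
[ 0.549448   -0.34343456  0.27739163] [-0.69681491 -0.40474663  0.12117976]
```

Request:
{"api": "play_rows", "payload": {"steps": [[[0,-0.0023,0,0],[0,-0.0023,0,0],[0,-0.0023,0,0],[0,-0.0023,0,0],[0,-0.0023,0,0]]]}}

```text
time: 15.53
ee_pos: [0.5429, -0.3337, 0.2776]
tcp_rot: [180.0, -0.0, 33.7]
wrist_force: [0.4, -1.6, 1.8]
opening: 0.0183
grasp_force: 1.2
```

Request:
{"api": "play_rows", "payload": {"steps": [[[0,-0.0023,0,0],[0,-0.0023,0,0],[0,-0.0023,0,0],[0,-0.0023,0,0],[0,-0.0023,0,0]]]}}

```text
time: 15.95
ee_pos: [0.5365, -0.324, 0.2772]
tcp_rot: [-180.0, 0.0, 33.7]
wrist_force: [0.9, -1.6, 1.4]
opening: 0.018
grasp_force: 0.9
```

Request:
{"api": "play_rows", "payload": {"steps": [[[0,-0.0025,0.0003,0],[0,-0.0025,0.0003,0],[0,-0.0025,0.0003,0],[0,-0.0025,0.0003,0],[0,-0.0025,0.0003,0]]]}}

```text
time: 16.37
ee_pos: [0.5295, -0.3136, 0.2757]
tcp_rot: [-180.0, 0.0, 33.7]
wrist_force: [0.4, -1.4, 1.4]
opening: 0.018
grasp_force: 0.7
```

Request:
{"api": "play_rows", "payload": {"steps": [[[0,-0.0025,0.0004,0],[0,-0.0025,0.0004,0],[0,-0.0025,0.0004,0],[0,-0.0025,0.0004,0],[0,-0.0025,0.0005,0]]]}}

```text
time: 16.78
ee_pos: [0.5226, -0.3033, 0.2736]
tcp_rot: [-180.0, 0.0, 33.7]
wrist_force: [1.6, -1.5, 0.4]
opening: 0.0181
grasp_force: 0.5
```

Request:
{"api": "play_rows", "payload": {"steps": [[[0,-0.0024,0.0006,0],[0,-0.0024,0.0006,0],[0,-0.0024,0.0007,0],[0,-0.0024,0.0007,0],[0,-0.0024,0.0007,0]]]}}

```text
time: 17.2
ee_pos: [0.516, -0.2932, 0.2702]
tcp_rot: [-180.0, -0.0, 33.7]
wrist_force: [-0.1, -0.7, 0.9]
opening: 0.0179
grasp_force: 0.3
```

Request:
{"api": "play_rows", "payload": {"steps": [[[0,-0.0024,0.0008,0],[0,-0.0024,0.0008,0],[0,-0.0024,0.0008,0],[0,-0.0024,0.0009,0],[0,-0.0024,0.0009,0]]]}}

```text
time: 17.62
ee_pos: [0.5093, -0.2833, 0.2661]
tcp_rot: [-180.0, 0.0, 33.7]
wrist_force: [-0.1, -0.8, -0.2]
opening: 0.0182
grasp_force: 0.1
```

Request:
{"api": "play_rows", "payload": {"steps": [[[0,-0.0023,0.001,0],[0,-0.0023,0.001,0],[0,-0.0023,0.001,0],[0,-0.0023,0.001,0],[0,-0.0023,0.0011,0]]]}}

```text
time: 18.03
ee_pos: [0.5029, -0.2737, 0.261]
tcp_rot: [-180.0, -0.0, 33.7]
wrist_force: [0.3, -0.7, 1.7]
opening: 0.0177
grasp_force: 0.0
```

Request:
{"api": "play_rows", "payload": {"steps": [[[0,-0.0023,0.0011,0],[0,-0.0023,0.0011,0],[0,-0.0023,0.0012,0],[0,-0.0022,0.0012,0],[0,-0.0022,0.0013,0]]]}}

```text
time: 18.45
ee_pos: [0.4966, -0.2643, 0.255]
tcp_rot: [-180.0, 0.0, 33.7]
wrist_force: [-0.4, -0.1, -0.1]
opening: 0.0177
grasp_force: 0.3
```

Request:
{"api": "play_rows", "payload": {"steps": [[[0,-0.0017,0.0018,0],[0,-0.0017,0.0018,0],[0,-0.0017,0.0018,0],[0,-0.0017,0.0018,0],[0,-0.0017,0.0018,0]]]}}

```text
time: 18.87
ee_pos: [0.4919, -0.2573, 0.2461]
tcp_rot: [-180.0, -0.0, 33.7]
wrist_force: [-1.8, 2.8, 1.4]
opening: 0.0179
grasp_force: 1.3
```

Request:
{"api": "play_rows", "payload": {"steps": [[[0,-0.0017,0.0019,0],[0,-0.0017,0.0019,0],[0,-0.0017,0.0019,0],[0,-0.0016,0.0019,0],[0,-0.0016,0.0019,0]]]}}

```text
time: 19.28
ee_pos: [0.4873, -0.2503, 0.2365]
tcp_rot: [-180.0, -0.0, 33.7]
wrist_force: [-1.8, 2.8, 2.9]
opening: 0.0182
grasp_force: 2.0
```

Request:
{"api": "play_rows", "payload": {"steps": [[[0,-0.0019,0.0016,0],[0,-0.0019,0.0016,0],[0,-0.0019,0.0017,0],[0,-0.0019,0.0017,0],[0,-0.0019,0.0017,0]]]}}

```text
time: 19.7
ee_pos: [0.4821, -0.2427, 0.228]
tcp_rot: [180.0, 0.0, 33.7]
wrist_force: [-1.3, 1.5, -0.6]
opening: 0.0184
grasp_force: 0.6
```

Request:
{"api": "play_rows", "payload": {"steps": [[[0,-0.0018,0.0017,0],[0,-0.0018,0.0017,0],[0,-0.0018,0.0018,0],[0,-0.0018,0.0018,0],[0,-0.0018,0.0018,0]]]}}

```text
time: 20.12
ee_pos: [0.4771, -0.235, 0.2193]
tcp_rot: [-180.0, 0.0, 33.7]
wrist_force: [-0.5, 1.7, -0.4]
opening: 0.0183
grasp_force: 0.8
```

Request:
{"api": "play_rows", "payload": {"steps": [[[0,-0.0016,0.0019,0],[0,-0.0016,0.0019,0],[0,-0.0016,0.0019,0],[0,-0.0016,0.0019,0],[0,-0.0016,0.0019,0]]]}}

```text
time: 20.53
ee_pos: [0.4726, -0.2284, 0.2099]
tcp_rot: [-180.0, -0.0, 33.7]
wrist_force: [-1.6, 1.9, -1.1]
opening: 0.0177
grasp_force: 0.9
```

Request:
{"api": "play_rows", "payload": {"steps": [[[0,-0.0016,0.002,0],[0,-0.0016,0.002,0],[0,-0.0015,0.002,0],[0,-0.0015,0.002,0],[0,-0.0015,0.002,0]]]}}

```text
time: 20.95
ee_pos: [0.4683, -0.222, 0.1998]
tcp_rot: [-180.0, 0.0, 33.7]
wrist_force: [-0.6, 2.2, -2.6]
opening: 0.0178
grasp_force: 1.1
```

Request:
{"api": "play_rows", "payload": {"steps": [[[0,-0.0013,0.0021,0],[0,-0.0013,0.0021,0],[0,-0.0013,0.0021,0],[0,-0.0013,0.0021,0],[0,-0.0013,0.0021,0]]]}}

```text
time: 21.37
ee_pos: [0.4647, -0.2166, 0.1893]
tcp_rot: [-180.0, 0.0, 33.7]
wrist_force: [-2.1, 1.9, -1.8]
opening: 0.0178
grasp_force: 1.2
```

Request:
{"api": "play_rows", "payload": {"steps": [[[0,-0.0012,0.0022,0],[0,-0.0012,0.0022,0],[0,-0.0012,0.0022,0],[0,-0.0011,0.0022,0],[0,-0.0011,0.0022,0]]]}}

```text
time: 21.78
ee_pos: [0.4615, -0.2118, 0.1783]
tcp_rot: [-180.0, 0.0, 33.7]
wrist_force: [-1.4, 2.4, -1.1]
opening: 0.0178
grasp_force: 1.4
```

Request:
{"api": "play_rows", "payload": {"steps": [[[0,-0.0007,0.0015,0],[0,-0.0007,0.0015,0],[0,-0.0006,0.0015,0],[0,-0.0006,0.0015,0],[0,-0.0006,0.0015,0]]]}}

```text
time: 22.2
ee_pos: [0.4598, -0.2092, 0.1709]
tcp_rot: [-180.0, 0.0, 33.7]
wrist_force: [-1.5, 2.0, -1.5]
opening: 0.018
grasp_force: 1.5
```

Request:
{"api": "play_rows", "payload": {"steps": [[[0,-0.0006,0.0015,0],[0,-0.0006,0.0015,0],[0,-0.0005,0.0015,0],[0,-0.0005,0.0015,0],[0,-0.0005,0.0015,0]]]}}

```text
time: 22.62
ee_pos: [0.4583, -0.207, 0.1634]
tcp_rot: [-180.0, -0.0, 33.7]
wrist_force: [-1.0, 3.1, -2.9]
opening: 0.0178
grasp_force: 1.6
```

Request:
{"api": "play_rows", "payload": {"steps": [[[0,-0.0005,0.0012,0],[0,-0.0005,0.0012,0],[0,-0.0004,0.0012,0],[0,-0.0004,0.0012,0],[0,-0.0004,0.0012,0]]]}}

```text
time: 23.03
ee_pos: [0.4571, -0.2051, 0.1575]
tcp_rot: [180.0, -0.0, 33.7]
wrist_force: [-1.8, 2.7, -3.0]
opening: 0.0181
grasp_force: 1.6
```

Request:
{"api": "play_rows", "payload": {"steps": [[[0,-0.0004,0.0012,0],[0,-0.0003,0.0012,0],[0,-0.0003,0.0012,0],[0,-0.0003,0.0012,0],[0,-0.0003,0.0012,0]]]}}

```text
time: 23.45
ee_pos: [0.4562, -0.2038, 0.1514]
tcp_rot: [-180.0, 0.0, 33.7]
wrist_force: [-0.9, 2.4, -2.7]
opening: 0.0179
grasp_force: 1.8
```

Request:
{"api": "play_rows", "payload": {"steps": [[[0,-0.0002,0.001,0],[0,-0.0001,0.001,0],[0,-0.0001,0.001,0],[0,-0.0001,0.001,0],[0,-0.0001,0.001,0]]]}}

```text
time: 23.87
ee_pos: [0.4557, -0.2031, 0.1464]
tcp_rot: [-179.9, 0.0, 33.7]
wrist_force: [-4.1, 4.8, -2.1]
opening: 0.0181
grasp_force: 3.1
```

Request:
{"api": "play_rows", "payload": {"steps": [[[0,-0.0001,0.001,0],[0,-0.0001,0.001,0],[0,-0.0001,0.001,0],[0,-0.0001,0.001,0],[0,-0.0001,0.001,0]]]}}

```text
time: 24.28
ee_pos: [0.4552, -0.2024, 0.1413]
tcp_rot: [-179.9, 0.0, 33.7]
wrist_force: [-4.4, 7.5, -2.2]
opening: 0.018
grasp_force: 3.8
```

Request:
{"api": "play_rows", "payload": {"steps": [[[0,-0.0002,0.001,0],[0,-0.0001,0.001,0],[0,-0.0002,0.001,0],[0,-0.0001,0.001,0],[0,-0.0001,0.001,0]]]}}

```text
time: 24.7
ee_pos: [0.4548, -0.2017, 0.1362]
tcp_rot: [-179.9, 0.0, 33.8]
wrist_force: [-3.4, 6.7, -2.5]
opening: 0.0179
grasp_force: 3.8
```

Request:
{"api": "play_rows", "payload": {"steps": [[[0,-0.0002,0.001,0],[0,-0.0001,0.001,0],[0,-0.0002,0.001,0],[0,-0.0001,0.001,0],[0,-0.0001,0.001,0]]]}}

```text
time: 25.12
ee_pos: [0.4544, -0.2013, 0.1312]
tcp_rot: [-179.9, 0.0, 33.7]
wrist_force: [-3.7, 6.3, -2.5]
opening: 0.0179
grasp_force: 3.5
```

Request:
{"api": "play_rows", "payload": {"steps": [[[0,-0.0001,0.001,0],[0,-0.0001,0.001,0],[0,-0.0001,0.001,0],[0,0,0.001,0],[0,0,0.001,0]]]}}

```text
time: 25.53
ee_pos: [0.4542, -0.2009, 0.1261]
tcp_rot: [-179.9, 0.0, 33.8]
wrist_force: [-4.4, 7.4, -3.0]
opening: 0.0178
grasp_force: 3.8
```

Request:
{"api": "play_rows", "payload": {"steps": [[[0,-0.0001,0.001,0],[0,-0.0001,0.001,0],[0,-0.0001,0.001,0],[0,0,0.001,0],[0,0,0.001,0]]]}}

```text
time: 25.95
ee_pos: [0.454, -0.2007, 0.1211]
tcp_rot: [-179.9, 0.0, 33.8]
wrist_force: [-4.3, 7.1, 5.0]
opening: 0.0179
grasp_force: 4.2
```

Run:
```python
from h import *
s=Cam("side");t=Cam("top")
print(bot.get_obs()["ee_pos"],bot.get_obs()["wrist_force"])
cv2.imwrite("pics/low.png",cv2.resize(s.img[90:230,215:400],None,fx=4,fy=4,interpolation=cv2.INTER_CUBIC))
```

```text
[ 0.45403213 -0.20065488  0.12129   ] [-3.21888915  7.30738218 -2.1891071 ]
```

View pics/low.png

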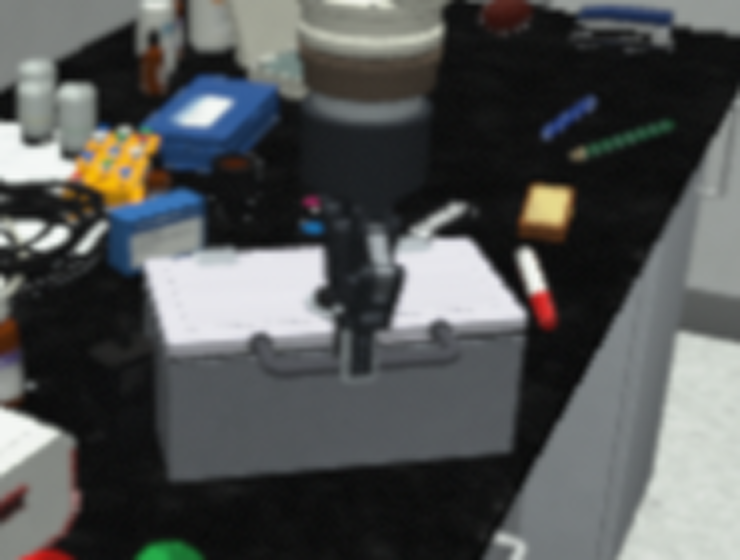

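The side crop shows the cover almost shut, with the bar at about row 363 and the front finger's tip at (358,378).

Run:
```python
from h import *
s=Cam("side")
o=bot.get_obs();print(o["ee_pos"],o["wrist_force"])
h=np.array([.5397,-.3368,.101]);X=np.array([.5553,-.8317,0]);Y=np.array([.8317,.5553,0])
# bar rows: dark bar centre at columns either side of the finger (crop 300 and 420)
for q in(0,.05,.1,.15):
    P=h-X*(.168*np.cos(q)-.008*np.sin(q))+[0,0,.168*np.sin(q)+.008*np.cos(q)]
    print(q,[ (((s.proj([P+Y*k])[0]-[215,90]+.5)*4-.5).round(0)).tolist() for k in(.04,-.04)], "tip",(((s.proj([o["ee_pos"]-X*.02-[0,0,.019]])[0]-[215,90]+.5)*4-.5).round()))
g=s.img.astype(int).mean(2)
for c in(285,324): print(c,g[168:192,c].astype(int))
```

```text
[ 0.45404053 -0.20066843  0.12129157] [-3.91429629  7.19269689 -2.11077774]
0 [[299.0, 372.0], [423.0, 363.0]] tip [358. 387.]
0.05 [[299.0, 360.0], [424.0, 351.0]] tip [358. 387.]
0.1 [[299.0, 347.0], [424.0, 338.0]] tip [358. 387.]
0.15 [[299.0, 334.0], [424.0, 325.0]] tip [358. 387.]
285 [230 226 222 228 229 217 167 141 124  93  76  82  86  85  75  62  68  81
  84  84  84  84  85  86]
324 [224 190 119  75  72  68  63  70  82  86  85  75  62  69  84  88  88  87
  87  87  87  87  88  88]
```

Request:
{"api": "play_rows", "payload": {"steps": [[[0,0,0.0005,0],[0,0,0.0005,0],[0,0,0.0005,0],[0,0,0,0],[0,0,0,0]]]}}

```text
time: 26.52
ee_pos: [0.4541, -0.2006, 0.1209]
tcp_rot: [-179.9, -0.0, 33.8]
wrist_force: [-7.3, 7.7, 6.6]
opening: 0.0177
grasp_force: 5.3
```

Request:
{"api": "play_rows", "payload": {"steps": [[[0,0,0.0005,0],[0,0,0.0005,0],[0,0,0.0005,0],[0,0,0,0],[0,0,0,0]]]}}

```text
time: 26.93
ee_pos: [0.4543, -0.2006, 0.1195]
tcp_rot: [-179.9, -0.1, 33.8]
wrist_force: [-7.3, 7.8, 6.7]
opening: 0.018
grasp_force: 5.5
```

Request:
{"api": "play_rows", "payload": {"steps": [[[0,-0.001,0,0],[0,-0.001,0,0],[0,-0.001,0,0],[0,-0.001,0,0],[0,-0.001,0,0]]]}}

```text
time: 27.35
ee_pos: [0.4519, -0.1973, 0.1188]
tcp_rot: [180.0, -0.0, 33.7]
wrist_force: [-0.1, -0.2, 0.0]
opening: 0.0179
grasp_force: 0.0
```

Request:
{"api": "play_rows", "payload": {"steps": [[[0,0,-0.004,0],[0,0,-0.01,0],[0,0,-0.02,0],[0,0,-0.02,0],[0,0,-0.02,0]]]}}

```text
time: 27.77
ee_pos: [0.4517, -0.1972, 0.1943]
tcp_rot: [180.0, -0.0, 33.7]
wrist_force: [-0.5, 0.6, 0.1]
opening: 0.0181
grasp_force: 0.0
```

Request:
{"api": "play_rows", "payload": {"steps": [[[-0.001,0.0136,0,0],[-0.001,0.0136,0,0],[-0.001,0.0136,0,0],[-0.001,0.0136,0,0],[0,0.0136,0,0]]], "gripper": 0}}

```text
time: 28.18
ee_pos: [0.4866, -0.2567, 0.1937]
tcp_rot: [179.9, -0.0, 33.7]
wrist_force: [-0.1, 0.5, 0.1]
opening: -0.0
grasp_force: 0.0
```

Request:
{"api": "play_rows", "payload": {"steps": [[[0,0,0.004,0],[0,0,0.004,0],[0,0,0.004,0],[0,0,0,0],[0,0,0,0]]]}}

```text
time: 28.6
ee_pos: [0.4858, -0.2553, 0.1805]
tcp_rot: [-180.0, 0.0, 33.8]
wrist_force: [0.3, 0.4, 0.5]
opening: 0.0002
grasp_force: 0.0
```

Run:
```python
from h import *
s=Cam("side")
print(bot.get_obs()["ee_pos"],bot.get_obs()["wrist_force"])
cv2.imwrite("pics/pad.png",cv2.resize(s.img[90:230,215:400],None,fx=4,fy=4,interpolation=cv2.INTER_CUBIC))
```

```text
[ 0.48593458 -0.255418    0.18075099] [0.85977086 1.0990589  0.5110643 ]
```

View pics/pad.png

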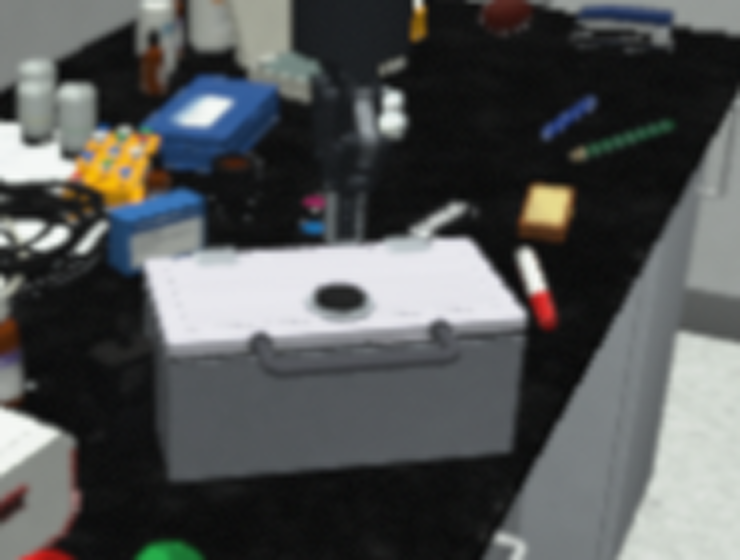

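The side crop shows the cover shut and the round pad at (340,297), with the closed fingers hovering over it at column 346.

Run:
```python
from h import *
s=Cam("side")
for z in(.123,.13,.137): print(s.plane([[299.6,163.9]],z))
```

```text
[[ 0.4854155  -0.25867395  0.123     ]]
[[ 0.48034156 -0.24491132  0.13      ]]
[[ 0.47526761 -0.2311487   0.137     ]]
```

Request:
{"api": "play_rows", "payload": {"steps": [[[0,0,0.005,0],[0,0,0.005,0],[0,0,0.005,0],[0,0,0.005,0],[0,0,0,0]]]}}

```text
time: 29.12
ee_pos: [0.4857, -0.2556, 0.159]
tcp_rot: [-179.9, 0.1, 33.7]
wrist_force: [0.0, -0.0, 0.0]
opening: -0.0
grasp_force: 0.0
```

Request:
{"api": "play_rows", "payload": {"steps": [[[0,0,0.001,0],[0,0,0.001,0],[0,0,0,0],[0,0,0,0],[0,0,0,0]]]}}

```text
time: 29.53
ee_pos: [0.4863, -0.2559, 0.1588]
tcp_rot: [180.0, -0.0, 33.7]
wrist_force: [0.0, -0.7, -0.6]
opening: 0.0003
grasp_force: 0.0
```

Request:
{"api": "play_rows", "payload": {"steps": [[[0,0,0.001,0],[0,0,0.001,0],[0,0,0,0],[0,0,0,0],[0,0,0,0]]]}}

```text
time: 29.95
ee_pos: [0.4861, -0.2559, 0.1566]
tcp_rot: [-180.0, 0.0, 33.7]
wrist_force: [0.5, 0.1, -0.5]
opening: -0.0001
grasp_force: 0.0
```

Request:
{"api": "play_rows", "payload": {"steps": [[[0,0,0.001,0],[0,0,0,0],[0,0,0,0],[0,0,0,0],[0,0,0,0]]]}}

```text
time: 30.37
ee_pos: [0.4862, -0.2559, 0.1556]
tcp_rot: [180.0, -0.0, 33.7]
wrist_force: [-0.3, 0.0, -0.4]
opening: -0.0
grasp_force: 0.0
```

Request:
{"api": "play_rows", "payload": {"steps": [[[0,0,0.001,0],[0,0,0.001,0],[0,0,0,0],[0,0,0,0],[0,0,0,0]]]}}

```text
time: 30.78
ee_pos: [0.4861, -0.2559, 0.1535]
tcp_rot: [-180.0, 0.0, 33.7]
wrist_force: [0.5, -0.1, 1.0]
opening: -0.0001
grasp_force: 0.0
```

Request:
{"api": "play_rows", "payload": {"steps": [[[0,0,0.001,0],[0,0,0.001,0],[0,0,0,0],[0,0,0,0],[0,0,0,0]]]}}

```text
time: 31.2
ee_pos: [0.4862, -0.2559, 0.1516]
tcp_rot: [-180.0, -0.0, 33.7]
wrist_force: [0.2, 0.4, -0.4]
opening: 0.0001
grasp_force: 0.0
```

Request:
{"api": "play_rows", "payload": {"steps": [[[0,0,0.001,0],[0,0,0.001,0],[0,0,0,0],[0,0,0,0],[0,0,0,0]]]}}

```text
time: 31.62
ee_pos: [0.4861, -0.2559, 0.1496]
tcp_rot: [-180.0, 0.0, 33.7]
wrist_force: [-0.1, -0.8, 0.0]
opening: -0.0002
grasp_force: 0.0
```

Request:
{"api": "play_rows", "payload": {"steps": [[[0,0,0.001,0],[0,0,0.001,0],[0,0,0,0],[0,0,0,0],[0,0,0,0]]]}}

```text
time: 32.03
ee_pos: [0.4861, -0.2559, 0.1476]
tcp_rot: [-180.0, 0.0, 33.7]
wrist_force: [0.7, 0.4, -0.4]
opening: 0.0001
grasp_force: 0.0
```

Request:
{"api": "play_rows", "payload": {"steps": [[[0,0,0.001,0],[0,0,0.001,0],[0,0,0,0],[0,0,0,0],[0,0,0,0]]]}}

```text
time: 32.45
ee_pos: [0.4862, -0.2559, 0.1456]
tcp_rot: [-180.0, 0.0, 33.7]
wrist_force: [0.1, 0.6, 0.4]
opening: 0.0003
grasp_force: 0.0
```

Request:
{"api": "play_rows", "payload": {"steps": [[[0,0,0.001,0],[0,0,0.0005,0],[0,0,0,0],[0,0,0,0],[0,0,0,0]]]}}

```text
time: 32.87
ee_pos: [0.4862, -0.2559, 0.1441]
tcp_rot: [180.0, -0.0, 33.7]
wrist_force: [-0.4, 0.2, 0.0]
opening: 0.0003
grasp_force: 0.0
```

Request:
{"api": "play_rows", "payload": {"steps": [[[0,0,0.001,0],[0,0,0.0005,0],[0,0,0,0],[0,0,0,0],[0,0,0,0]]]}}

```text
time: 33.28
ee_pos: [0.4863, -0.2559, 0.1431]
tcp_rot: [180.0, -0.0, 33.7]
wrist_force: [-0.3, 0.5, 5.8]
opening: 0.0002
grasp_force: 2.7
```

Request:
{"api": "play_rows", "payload": {"steps": [[[0,0,0.0005,0],[0,0,0.0005,0],[0,0,0,0],[0,0,0,0],[0,0,0,0]]]}}

```text
time: 33.7
ee_pos: [0.4863, -0.2559, 0.1426]
tcp_rot: [179.9, -0.0, 33.7]
wrist_force: [-2.7, 2.1, 9.2]
opening: 0.0002
grasp_force: 4.8
```

Request:
{"api": "play_rows", "payload": {"steps": [[[0,0,0.0005,0],[0,0,0.0005,0],[0,0,0,0],[0,0,0,0],[0,0,0,0]]]}}

```text
time: 34.12
ee_pos: [0.4863, -0.256, 0.1422]
tcp_rot: [179.9, -0.1, 33.7]
wrist_force: [-3.3, 2.4, 13.7]
opening: 0.0001
grasp_force: 6.7
```

14 N reached; hold for more than two seconds, then let go.

Request:
{"api": "play_rows", "payload": {"steps": [[[0,0,0,0],[0,0,0,0],[0,0,0,0],[0,0,0,0],[0,0,0,0]]]}}

```text
time: 34.53
ee_pos: [0.4863, -0.256, 0.1422]
tcp_rot: [179.9, -0.1, 33.7]
wrist_force: [-4.2, 2.4, 12.1]
opening: -0.0002
grasp_force: 6.7
```

Request:
{"api": "play_rows", "payload": {"steps": [[[0,0,0,0],[0,0,0,0],[0,0,0,0],[0,0,0,0],[0,0,0,0]]]}}

```text
time: 34.95
ee_pos: [0.4864, -0.256, 0.1422]
tcp_rot: [179.9, -0.1, 33.7]
wrist_force: [-4.5, 2.3, 14.0]
opening: -0.0001
grasp_force: 6.7
```

Request:
{"api": "play_rows", "payload": {"steps": [[[0,0,0,0],[0,0,0,0],[0,0,0,0],[0,0,0,0],[0,0,0,0]]]}}

```text
time: 35.37
ee_pos: [0.4863, -0.256, 0.1422]
tcp_rot: [179.9, -0.0, 33.7]
wrist_force: [-4.7, 1.8, 13.3]
opening: -0.0003
grasp_force: 6.7
```

Request:
{"api": "play_rows", "payload": {"steps": [[[0,0,0,0],[0,0,0,0],[0,0,0,0],[0,0,0,0],[0,0,0,0]]]}}

```text
time: 35.78
ee_pos: [0.4863, -0.256, 0.1422]
tcp_rot: [179.9, -0.1, 33.7]
wrist_force: [-3.3, 2.9, 13.3]
opening: -0.0
grasp_force: 6.7
```

Request:
{"api": "play_rows", "payload": {"steps": [[[0,0,0,0],[0,0,0,0],[0,0,0,0],[0,0,0,0],[0,0,0,0]]]}}

```text
time: 36.2
ee_pos: [0.4863, -0.256, 0.1422]
tcp_rot: [179.9, -0.1, 33.7]
wrist_force: [-4.4, 2.6, 14.0]
opening: 0.0001
grasp_force: 6.7
```

Request:
{"api": "play_rows", "payload": {"steps": [[[0,0,0,0],[0,0,0,0],[0,0,0,0],[0,0,0,0],[0,0,0,0]]]}}

```text
time: 36.62
ee_pos: [0.4863, -0.256, 0.1422]
tcp_rot: [179.9, -0.0, 33.7]
wrist_force: [-4.3, 1.3, 13.7]
opening: -0.0004
grasp_force: 6.7
```

Request:
{"api": "play_rows", "payload": {"steps": [[[0,0,-0.001,0],[0,0,-0.002,0],[0,0,-0.01,0],[0,0,-0.02,0],[0,0,-0.03,0]]]}}

```text
time: 37.03
ee_pos: [0.4852, -0.2554, 0.2021]
tcp_rot: [-179.8, 0.1, 33.7]
wrist_force: [0.3, 0.2, -0.4]
opening: 0.0
grasp_force: 0.0
```

Request:
{"api": "play_rows", "payload": {"steps": [[[0,0,-0.03,0],[0,0,0,0],[0,0,0,0],[0,0,0,0],[0,0,0,0]]]}}

```text
time: 37.45
ee_pos: [0.4859, -0.2557, 0.2324]
tcp_rot: [-179.9, 0.1, 33.7]
wrist_force: [-0.8, 0.2, -0.2]
opening: 0.0001
grasp_force: 0.0
```

Run:
```python
from workcell import bot
o=bot.get_obs(); print(o["ee_pos"],o["wrist_force"]); print(bot.job_done())
```

```text
[ 0.48586905 -0.25572525  0.23238936] [-0.80516167  0.18598725 -0.21755266]
the job is handed in; nothing more can be done
None
```

The tube was put upright in the well, the cover was borne down shut, and the pad was pressed at 12 to 14 N for about 2.5 s and let go; I handed the job in at about 37 s, and no verdict came back.

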